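# Close the packed carton and check its height under the gauge

### The arm

A 6-joint arm with a two-finger parallel gripper is mounted at the origin on the work surface. World frame = base frame: x ahead of the robot, y to its left, z up, the work surface at z = 0. Lengths are in mm, angles in rad, forces in N, time in s.
With the tool pointing down it reaches from about 350 to 975 mm from the base axis. Payload 7.1 kg.
Tool frame: the origin (TCP) lies midway between the tips of the shut fingers; the grasp point (between the pads) lies 19 mm behind it; z points along the fingers, y is the line along which they close (so a half turn about z gives the same grasp; the last joint's range is limited). The gripper opens to 88 mm and grips with 3 to 60 N. Pads are 20 mm wide; open, the fingers measure 115 mm over their backs; the gripper's body (75 mm by 178 mm) begins 61 mm behind the grasp point.
Start: joints at [1.124, 0.423, 1.63, -0, 1.089, -0.019], TCP at [259.261, 568.672, 222.675] pointing down, gripper open.
Joint ranges: [-3, 3], [-0.9, 2.11], [0.09, 2.58], [-1.31, 4.45], [0.11, 2.69], [-2.54, 2.54]. Speed limits (rad/s): [2.39, 2.39, 3.01, 3.14, 3.14, 3.14].

### API

Orientations are given as a rotation vector (axis times angle).
In Python, from workcell import get_obs, get_image, camera_params, close_job gives the robot as it stands.
- The arm moves only by the shell command python3 -m creep 'ROWS' [OPENING]. ROWS is a JSON object of lists of equal length, an entry for each row: "delta_pos": the shift along the tool's x, y, z in m, a list of three; "twist": the turn, a rotation vector about the tool's x, y, z in degrees, a list of three. A call has 1 to 20 rows; each row shifts and turns the commanded pose from where the row before left it, along the tool's axes as they then stand; what a row does not reach is not made up. A row lasts 1/12 s, in which the tool goes at most 41.7 mm and 7.16 degrees, less where a joint would pass 70% of its speed; a pose out of reach is approached as far as the arm can. A call with a gripper value outside its range is refused whole. OPENING is the opening, from 0 (shut) to 1 (fully open), set as the call begins (- or left out, the last holds). The fingers move at their own pace and stop on an object; the grip force is fixed at half the most. Time passes only in rows, so rows that do not move let the fingers close. It gives the time, the measured TCP pose, the force, the opening and the grip force at its end, in the units of the state.
- get_obs(): the state, without advancing time (a new reading comes with each control period).
- get_image(name): name is "scene" or "side" or "wrist"; returns (picture, depth): 400x640x3 uint8, red, green, blue; 400x640 float32, mm along the optical axis (not along the pixel's ray), 0 where there is no reading.
- camera_params(name): a dict with "camera_matrix" (3x3 intrinsics, pixels), "extrinsics" (4x4, takes a point from camera to world coordinates). Camera axes: x right, y down, z forward; pixel columns grow to the right and rows downward; lengths in mm; the calibration is good to about 2 mm. A picture is of the moment at which its call begins: read the wrist's pose just before it. camera_params takes no time and is no camera call; for the wrist camera it gives the pose at the moment of the call.
- close_job(): hands the job in; it is judged then, once.
The state is a dict: "t": time; "qpos": joint angles; "qvel": joint speeds; "joint_torque": joint torques, N m; "ee_pos": TCP position; "orientation": TCP orientation; "ft_force": force on the tool from outside, world axes, zero at the start; "moment": the same for the moment, N m; "width": finger opening in mm; "grasp_force": force on a finger pad.
Only numpy, scipy, OpenCV 4.12 (cv2) and the standard library are available. Lean on these libraries where they do the work, as an engineer would, in place of code of your own. Each camera call takes 0.05 s, during which the arm holds its last target. There are 200 camera calls.

### The job

Close the packed carton: fold the shorter, pale inner flap flat down first, then the longer outer flap flat down over it. Then stand the closed carton upright on the steel base plate of the height gauge with its top under the gauge's foot, and push the gauge head down by its red cap until the sprung foot rests on the carton and is pressed about halfway into its sleeve, never driving it to its stop. Let go and leave it so, without disturbing the other things on the bench.

Things in the scene. Friction and masses are not known exactly. Their poses are not given: they have to be found in the camera images.
- carton: Loose brown cardboard carton, 160 mm long (its x axis), 60 mm wide (y), 80 mm tall to the rim (88 mm over the closed flaps), about 0.4 kg, packed solid with a steel unit; origin at the centre of its underside, z up. Grip it across its 60 mm width. Inner flap on its -x end, outer flap on its +x end.
- flap_inner (a joint): Inner flap, paler cardboard, 75 mm long, 56 mm wide, 4 mm thick, hinged along the carton's -x end rim: 0 = flat shut, grows as it opens, pi/2 = standing up, more = leaning outwards (limit 2.3). Light friction holds it where it is left.
- flap_outer (a joint): Outer flap, brown cardboard, 100 mm long, 56 mm wide, 4 mm thick, hinged along the carton's +x end rim: 0 = flat shut on top of the inner flap, grows as it opens, pi/2 = standing up (limit 2.3). Light friction holds it.
- inner_hinge (a point): Middle of the inner flap's hinge line, at carton (-80, 0, 80) mm; axes as the carton's. The closed flap lies from here towards +x, 0 to 4 mm above this height.
- outer_hinge (a point): Middle of the outer flap's hinge line, at carton (80, 0, 84) mm; axes as the carton's. The closed flap lies from here towards -x, 0 to 4 mm above this height.
- gauge: Fixed height gauge: steel base plate 130 mm wide (y), 12 mm thick, from 140 mm in front (-x) of the foot axis to 85 mm behind it; aluminium column (30 x 24 mm, 250 mm high) at (55, 85) mm with a grey block (60 x 60 x 38 mm, from y = 60 mm) at its foot. Origin on the table, on the foot axis; x runs along the plate, away from the robot, z up. Open in front (-x), behind and on the -y side.
- gauge_head (a joint): Blue head on the column, with bracket, dark sleeve (28 mm across) and red cap, all on the foot axis: metres it has been pushed down, 0 (top) to 0.10. A brake of about 9 N holds it where it is left. At 0 the sleeve's mouth is 205 mm and the unpressed foot's underside 175 mm above the table.
- gauge_foot (a joint): Sprung foot under the head (steel disc 26 mm across, 7 mm thick, on a bright orange stem): metres it is pressed up into the head, 0 = free, 0.015 = at its stop; the spring gives 2 to 4 N. Free, 23 mm of orange stem shows between disc and sleeve; at half travel about 15 mm, at the stop 8 mm.
- foot_tip (a point): Centre of the foot's underside.
- cap_top (a point): Centre of the top of the red press cap (42 mm across) on the head, straight above the foot.
- plate_top (a point): Point on top of the base plate, 45 mm in front of the foot axis, 12 mm above the table: a good place for the carton's centre, with the carton's length along the gauge's x.
- tape_roll: Loose roll of tan tape lying flat, 84 mm across, 24 mm high; origin centre of underside. Leave alone.
- glue_bottle: Loose red bottle, 36 mm across, 120 mm tall; origin centre of underside. Leave alone.
- screwdriver: Loose screwdriver with green handle, 170 mm long, lying on the bench; leave alone.

How it is judged:
By the outcome, as a careful person would: the job done as asked, in the order asked, and still so for the second after the job is handed in, with the robot touching nothing.
It also fails if it takes over 72 s, if anything falls off the work surface, if the arm or the gripper's body presses on something with over 40 N, if the wrist force passes 120 N, or if a joint passes its speed limit or range.

## Working session

There is one attempt and no reset: what is moved stays moved. The work goes in short steps, Python scripts to look and compute and a shell command to move; the robot and the scene stay as the last step left them, time stands still between calls to the robot, and variables do not carry over. Pictures are saved under pics/ and viewed, at most 10 in all, crops included, and the job is handed in when it is done.

```bash
ls; mkdir -p pics; cat > h.py <<'E'
import numpy as np, cv2
from workcell import get_obs,get_image,camera_params,close_job
from scipy.spatial.transform import Rotation as R
def snap(n,tag):
    P=camera_params(n); im,d=get_image(n)
    np.savez(f'pics/{tag}.npz',im=im,d=d,K=P['camera_matrix'],E=P['extrinsics'])
    cv2.imwrite(f'pics/{tag}.png',im[:,:,::-1])
def load(tag):
    z=np.load(f'pics/{tag}.npz'); return z['im'],z['d'],z['K'],z['E']
def cloud(tag):
    im,d,K,E=load(tag); v,u=np.mgrid[:400,:640]
    p=np.stack([(u-K[0,2])/K[0,0]*d,(v-K[1,2])/K[1,1]*d,d,np.ones_like(d)],-1)
    return im,d,(p@E.T)[...,:3]
E
python3 - <<'E'
from h import *
snap('scene','s0');snap('side','d0')
a=np.vstack([cv2.imread('pics/s0.png'),cv2.imread('pics/d0.png')])
cv2.imwrite('pics/a0.png',cv2.resize(a,(480,600)))
for n in('scene','side'):print(camera_params(n))
print(get_obs())
E
```

```text
pics
{'camera_matrix': array([[363.53450475,   0.        , 324.05081416],
       [  0.        , 363.53450475, 201.88837683],
       [  0.        ,   0.        ,   1.        ]]), 'extrinsics': array([[-8.92477216e-01,  3.59888451e-01, -2.71964559e-01,
         8.04630601e+02],
       [ 4.50938883e-01,  7.27521065e-01, -5.17075646e-01,
         4.04070013e+02],
       [ 1.17703922e-02, -5.84117627e-01, -8.11583671e-01,
         7.85204444e+02],
       [ 0.00000000e+00,  0.00000000e+00,  0.00000000e+00,
         1.00000000e+00]])}
{'camera_matrix': array([[428.28565698,   0.        , 317.88750371],
       [  0.        , 428.28565698, 203.86639857],
       [  0.        ,   0.        ,   1.        ]]), 'extrinsics': array([[-9.38065611e-01, -2.54003919e-01,  2.35616042e-01,
         4.15222547e+02],
       [-3.46450773e-01,  6.83437064e-01, -6.42561780e-01,
         5.04211917e+02],
       [ 2.18447464e-03, -6.84394468e-01, -7.29108661e-01,
         7.59097585e+02],
       [ 0.00000000e+00,  0.00000000e+00,  0.00000000e+00,
         1.00000000e+00]])}
{'t': 0.1, 'qpos': array([ 1.12402756e+00,  4.23802370e-01,  1.63060866e+00, -1.89737151e-05,
        1.08860035e+00, -1.90075381e-02]), 'qvel': array([ 1.20347352e-03, -1.51845305e-03, -9.31906743e-04,  9.56060184e-04,
       -2.99164462e-05,  1.35489323e-03]), 'joint_torque': array([-1.40705928e-03, -5.45602226e+01, -2.74323428e+01,  6.45416253e-02,
        1.86845526e-02,  9.20708203e-06]), 'ee_pos': array([259.03817806, 568.23449301, 221.95766787]), 'orientation': array([-6.66734902e-01, -3.06970842e+00,  2.17424986e-03]), 'ft_force': array([ 0.55791677,  0.11115976, -0.35126767]), 'moment': array([ 0.02491556,  0.00815813, -0.04080986]), 'grasp_force': 0.0, 'width': 87.5528714403782}
```

View pics/s0.png

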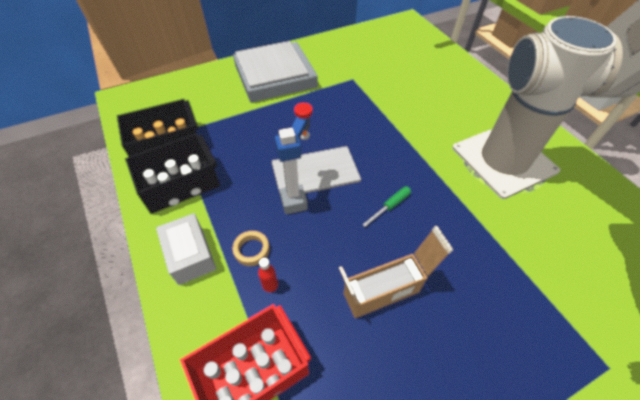

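View pics/d0.png

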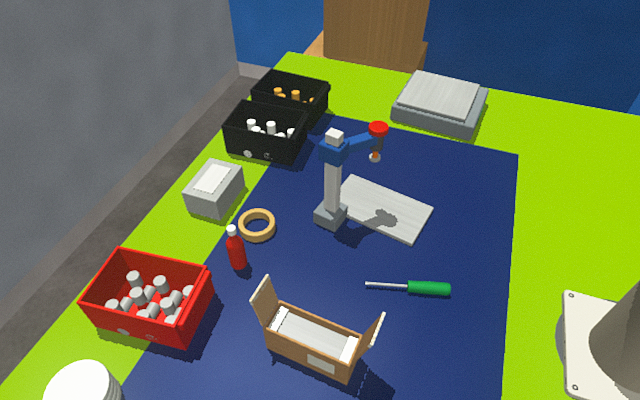

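The scene view shows the carton around (390,280), with flaps at (345,280) and (435,250). The gauge's cap is at (303,110), its plate at (330,170), the screwdriver at (390,205), the bottle at (267,275) and the tape at (250,247). The side view shows the flaps at (262,300) and (375,330), and the cap at (378,128). Next I'll measure from the depth clouds.

```bash
python3 - <<'E'
from h import *
C={}
for t,bx in(('s0',(320,460,220,330)),('d0',(240,400,265,390))):
    im,d,p=cloud(t);C[t]=(im,p)
    hsv=cv2.cvtColor(im,cv2.COLOR_RGB2HSV)
    m=np.zeros((400,640),bool);m[bx[2]:bx[3],bx[0]:bx[1]]=1
    m&=(p[...,2]>12)&(d>0)&(np.abs(p[...,0]-450)<250)
    print(t,'carton',m.sum(),p[m].min(0),p[m].max(0))
    for lo,hi in((70,79),(79,90),(95,110),(110,125),(125,140),(140,155),(155,200)):
        k=m&(p[...,2]>lo)&(p[...,2]<hi)
        if k.sum()>5:
            q=p[k];u=q[:,:2]-q[:,:2].mean(0)
            a=cv2.kmeans(q[:,:2].astype(np.float32),2,None,(3,20,1),3,0)
            print(lo,k.sum(),[(np.round(q[a[1][:,0]==i].mean(0)),hsv[k][a[1][:,0]==i].mean(0).round(),(a[1]==i).sum()) for i in(0,1)])
    # rim rect
    k=m&(p[...,2]>60)&(p[...,2]<84)
    print('rect',cv2.minAreaRect(p[k][:,:2].astype(np.float32)))
    H,S,V=hsv[...,0],hsv[...,1],hsv[...,2]
    red=((H<8)|(H>172))&(S>150)&(p[...,2]>200)
    q=p[red];print('cap',red.sum(),q.mean(0),q.max(0)); top=q[q[:,2]>q[:,2].max()-6];print(top.mean(0),cv2.minEnclosingCircle(top[:,:2].astype(np.float32)))
    pl=(p[...,2]>7)&(p[...,2]<17)&(S<60)&(V>90)
    n,l,st,ce=cv2.connectedComponentsWithStats(pl.astype(np.uint8));i=1+st[1:,4].argmax()
    q=p[l==i];print('plate',st[i],cv2.minAreaRect(q[:,:2].astype(np.float32)),q[:,2].mean())
    ora=(H>5)&(H<20)&(S>150)&(p[...,2]>150);print('stem',ora.sum(),p[ora].mean(0) if ora.any() else'')
    g=(H>50)&(H<85)&(S>120)&(p[...,2]>6)&(p[...,2]<50)&(p[...,0]<700)
    print('sd?',np.median(p[g],0) if g.any() else '')
    q=p[m];np.save(f'pics/{t}_c.npy',q)
a=cv2.imread('pics/s0.png')[215:335,310:470];b=cv2.imread('pics/d0.png')[265:385,235:395]
cv2.imwrite('pics/c0.png',cv2.resize(np.hstack([a,b]),(800,300),interpolation=cv2.INTER_CUBIC))
E
```

```text
s0 carton 3926 [427.43600279  12.30952313  12.24907611] [639.17868502 223.67715841 182.13051008]
70 458 [(array([485., 190.,  75.]), array([ 16.,  84., 183.]), np.int64(241)), (array([585., 183.,  75.]), array([ 17.,  80., 187.]), np.int64(217))]
79 271 [(array([476., 194.,  82.]), array([ 15.,  93., 173.]), np.int64(143)), (array([581., 188.,  80.]), array([ 15.,  81., 191.]), np.int64(128))]
95 146 [(array([628., 195., 103.]), array([ 17.,  74., 160.]), np.int64(9)), (array([454., 194., 103.]), array([ 16., 115., 149.]), np.int64(137))]
110 144 [(array([630., 189., 118.]), array([ 18.,  53., 177.]), np.int64(14)), (array([451., 195., 118.]), array([ 18., 114., 148.]), np.int64(130))]
125 158 [(array([633., 191., 131.]), array([ 20.,  41., 185.]), np.int64(10)), (array([447., 195., 132.]), array([ 21., 112., 150.]), np.int64(148))]
140 229 [(array([635., 180., 152.]), array([ 25.,  16., 227.]), np.int64(77)), (array([443., 196., 148.]), array([ 16., 115., 152.]), np.int64(152))]
155 312 [(array([436., 181., 170.]), array([ 26.,  52., 185.]), np.int64(148)), (array([439., 209., 170.]
[... 1595 characters left out ...]

155 263 [(array([637., 180., 156.]), array([ 31.,  42., 235.]), np.int64(32)), (array([439., 200., 175.]), array([ 25.,  77., 175.]), np.int64(231))]
rect ((542.9658813476562, 187.57369995117188), (62.831058502197266, 162.2035675048828), 85.10318756103516)
cap 300 [524.54520267 -92.31631388 312.19085514] [564.15874298 504.21191746 759.09758542]
[415.22254682 504.21191746 759.09758542] ((415.2225341796875, 504.2119140625), 9.999999747378752e-05)
plate [ 562  290   78  110 4259] ((54.17914962768555, 0.8658981323242188), (116.73574829101562, 217.8971405029297), 0.5828439593315125) 13.18479532781157
stem 56 [ 532.73848284 -170.35781515  219.68279454]
sd? [367.09256735  -7.85197242  24.17844651]
```

View pics/c0.png

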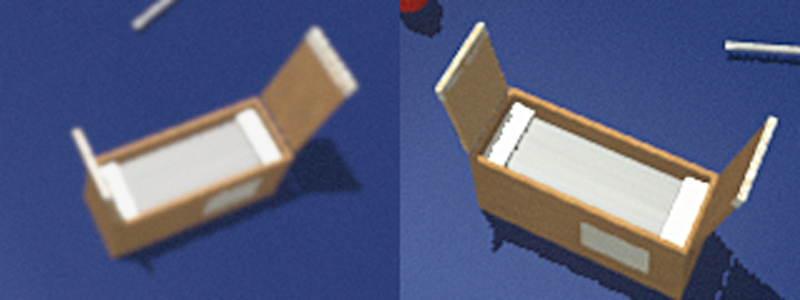

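The crop shows the longer flap on the robot's side (scene, top right) and the shorter one on the far side. So the carton's +x end faces the robot and the inner flap is on the far end. I'll remeasure the gauge with invalid depth excluded, and work out the tool axes.

```bash
python3 - <<'E'
from h import *
o=get_obs();print(R.from_rotvec(o['orientation']).as_matrix().round(3))
for t,w in(('s0',(265,370,140,215)),('d0',(315,440,165,250))):
    im,d,p=cloud(t);hsv=cv2.cvtColor(im,cv2.COLOR_RGB2HSV);H,S,V=[hsv[...,i].astype(int) for i in range(3)]
    ok=(d>0)
    box=np.zeros_like(ok);box[w[2]:w[3],w[0]:w[1]]=1
    k=ok&box&(p[...,2]>6)&(p[...,2]<18)&(S<70)
    n,l,st,ce=cv2.connectedComponentsWithStats(k.astype(np.uint8));i=1+st[1:,4].argmax()
    q=p[l==i];r=cv2.minAreaRect(q[:,:2].astype(np.float32));print(t,'plate',len(q),r,np.median(q[:,2]));print(cv2.boxPoints(r).round().tolist())
    red=ok&((H<8)|(H>172))&(S>150)&(p[...,2]>180)&(p[...,1]<100)
    q=p[red];zt=np.percentile(q[:,2],90);q=q[q[:,2]>zt-5];print('cap',len(q),q.mean(0).round(1),zt,cv2.minEnclosingCircle(q[:,:2].astype(np.float32)))
    bl=ok&(H>100)&(H<120)&(S>100)&(p[...,2]>190)&(p[...,0]<800)&(p[...,1]<200)&(p[...,1]>-300)&(p[...,0]>400);print('blue',p[bl].min(0).round(),p[bl].max(0).round())
    c=ok&(p[...,0]>480)&(p[...,0]<720)&(p[...,1]>-200)&(p[...,1]<60)&(p[...,2]>60)&(p[...,2]<190)&(S<60);print('column',c.sum(),p[c].mean(0),p[c].min(0),p[c].max(0))
    c=ok&(p[...,0]>450)&(p[...,0]<720)&(p[...,1]>-250)&(p[...,1]<60)&(p[...,2]>28)&(p[...,2]<50);print('block',c.sum(),cv2.minAreaRect(p[c][:,:2].astype(np.float32)) if c.any() else '')
    ora=ok&(H>4)&(H<20)&(S>130)&(p[...,2]>150)&(p[...,0]<650)&(p[...,1]<-50);print('stem',ora.sum(),p[ora].mean(0) if ora.any() else '')
    g=ok&(H>55)&(H<85)&(S>120)&(p[...,0]>400)&(p[...,0]<650)&(abs(p[...,1])<150)&(p[...,2]<50);print('sd',p[g].min(0).round(),p[g].max(0).round())
    # plane fits of flaps: carton local
    q=np.load(f'pics/{t}_c.npy')
    for nm,kk in(('near',(q[:,0]<475)),('far',(q[:,0]>612))):
        f=q[kk&(q[:,2]>92)];print(nm,len(f),f[:,2].max(),np.polyfit(f[:,2],f[:,0],1).round(3),f[:,1].min(),f[:,1].max())
E
```

```text
[[-0.91   0.415 -0.001]
 [ 0.415  0.91  -0.001]
 [ 0.    -0.001 -1.   ]]
s0 plate 2034 ((487.4967346191406, -195.460205078125), (133.6128692626953, 168.68096923828125), 78.00689697265625) 11.776705014116772
[[391.0, -243.0], [556.0, -278.0], [584.0, -148.0], [419.0, -113.0]]
cap 170 [ 544.4 -203.3  233.8] 235.1133818246648 ((543.743896484375, -204.7489013671875), 20.21043586730957)
blue [ 533. -199.  190.] [ 642. -107.  230.]
column 459 [ 611.9303943 -127.8229012  124.6612215] [ 534.51758772 -199.90062334   60.32470991] [ 638.97254642 -108.69154123  189.88684023]
block 375 ((615.1398315429688, -127.84034729003906), (60.521026611328125, 60.44313430786133), 80.29557037353516)
stem 10 [ 544.69568252 -201.9205879   161.24014492]
sd [400. -15.   6.] [409.   7.  27.]
near 902 182.13051008105265 [-2.6100e-01  4.8137e+02] 165.38786351300604 223.67715841476792
far 117 156.0251718115038 [1.52000e-01 6.12391e+02] 150.5520079581804 207.22934654164231
d0 plate 3745 ((520.8751220703125, -175.03244018554688), (189.19227600097656, 224.79823303222656), 80.85144805908203) 13.296609855110546
[[395.0, -251.0], [617.0, -286.0], [647.0, -100.0], [425.0, -64.0]]
cap 195 [ 544.6 -200.1  235.3] 236.55037466132927 ((544.8683471679688, -202.25289916992188), 19.95054817199707)
blue [ 542. -201.  190.] [ 644. -105.  251.]
column 709 [ 607.09906638 -130.58465055  125.73851204] [ 533.99335302 -199.81717027   60.35546085] [ 633.89923186 -116.48601129  189.85797512]
block 462 ((617.5302124023438, -126.36155700683594), (61.444854736328125, 60.148494720458984), 78.7445297241211)
stem 110 [ 576.29381849 -593.06095102  177.19459725]
sd [400. -10.  11.] [410.   9.  30.]
near 497 184.65643048283653 [-2.75000e-01  4.86681e+02] 167.5095962872502 224.8856767902182
far 720 157.72509369638385 [2.04000e-01 6.05165e+02] 150.58425330357176 209.40350059362714
```

Foot axis is at about (544.5,-202.5) with gauge yaw about -11°. The carton centre is at (542,187), and its x axis points at the robot with yaw 175°. Inner hinge is at (622,180,80), outer at (462,194,84). First move: turn the tool -19.5° about its z axis, shut the fingers and go out beyond the inner flap.

```bash
python3 -m creep '{"delta_pos":[[0,0,0],[0,0,0],[0,0,0],[-0.0262,-0.0209,0],[-0.0262,-0.0209,0],[-0.0262,-0.0209,0],[-0.0262,-0.0209,0],[-0.0262,-0.0209,0],[-0.0262,-0.0209,0],[-0.0262,-0.0209,0],[-0.0262,-0.0209,0],[-0.0262,-0.0209,0],[-0.0262,-0.0209,0],[-0.0262,-0.0209,0],[-0.0262,-0.0209,0],[-0.0262,-0.0209,0],[-0.0262,-0.0209,0],[-0.0262,-0.0209,0],[-0.0262,-0.0209,0],[-0.0262,-0.0209,0]],"twist":[[0,0,-6.5],[0,0,-6.5],[0,0,-6.5],[0,0,0],[0,0,0],[0,0,0],[0,0,0],[0,0,0],[0,0,0],[0,0,0],[0,0,0],[0,0,0],[0,0,0],[0,0,0],[0,0,0],[0,0,0],[0,0,0],[0,0,0],[0,0,0],[0,0,0]]}' 0
python3 - <<'E'
from h import *
o=get_obs();print(R.from_rotvec(o['orientation']).as_matrix().round(3),o['ee_pos'],o['width'])
E
```

```text
t: 1.77
ee_pos: [672.7, 174.4, 222.2]
orientation: [-0.137, -3.138, 0.0]
ft_force: [0.7, 0.5, -0.1]
width: 0.3
grasp_force: 0.0
[[-0.996  0.087 -0.001]
 [ 0.087  0.996 -0.   ]
 [ 0.001 -0.    -1.   ]] [672.67501557 174.40827827 222.18220396] 0.29046799140059554
```

```bash
python3 -m creep '{"delta_pos":[[0,0.0004,0.0222],[0,0.0004,0.0222],[0,0.0004,0.0222],[0,0.0003,0.0221],[0.0139,0,0],[0.0139,0,0],[0.0096,0,-0.0007],[0.0096,0,-0.0007],[0.0092,0,0.0026],[0.0091,0,0.0027],[0.0078,0,0.0055],[0.0077,0,0.0056],[0.0054,0,0.0079],[0.0054,0,0.008],[0.0032,0,0.0092],[0.0008,0,0.0052],[0.0007,0,0.0052],[0,0,0]],"twist":[[0,0,0],[0,0,0],[0,0,0],[0,0,0],[0,0,0],[0,0,0],[0,0,0],[0,0,0],[0,0,0],[0,0,0],[0,0,0],[0,0,0],[0,0,0],[0,0,0],[0,0,0],[0,0,0],[0,0,0],[0,0,0]]}'
```

```text
t: 3.27
ee_pos: [575.7, 185.7, 84.0]
orientation: [-0.137, -3.137, 0.001]
ft_force: [-6.9, -1.3, 11.9]
width: 0.3
grasp_force: 5.7
```

```bash
python3 -m creep '{"delta_pos":[[0,0,-0.02],[0,0,-0.03],[0,0,-0.035],[0,0,-0.04],[0.02,0,-0.012],[0.03,0,0],[0.03,0,0],[0.03,0,0],[0.03,-0.001,0],[0.0335,0,0],[0,0,0]],"twist":[[0,0,0],[0,0,0],[0,0,0],[0,0,0],[0,0,0],[0,0,0],[0,0,0],[0,0,0],[0,0,0],[0,0,0],[0,0,0]]}'
python3 - <<'E'
from h import *
snap('scene','s1');snap('side','d1')
for t,bx in(('s1',(320,460,220,330)),('d1',(240,400,265,390))):
    im,d,p=cloud(t);m=np.zeros((400,640),bool);m[bx[2]:bx[3],bx[0]:bx[1]]=1
    m&=(d>0)&(p[...,0]>420)&(p[...,0]<660)&(p[...,1]>140)&(p[...,1]<235)&(p[...,2]>12)
    f=p[m&(p[...,0]<480)&(p[...,2]>92)&(p[...,2]<190)]; print('near',len(f),np.percentile(f[:,2],99),np.polyfit(f[:,2],f[:,0],1).round(3))
    k=p[m&(p[...,2]>74)&(p[...,2]<88)&(p[...,0]>465)];print(np.median(k[:,2]),cv2.minAreaRect(k[:,:2].astype(np.float32)))
    k=p[m&(p[...,0]>600)];print('far zmax',k[:,2].max())
a=cv2.imread('pics/s1.png')[205:335,300:470];b=cv2.imread('pics/d1.png')[255:385,225:395]
cv2.imwrite('pics/c1.png',cv2.resize(np.hstack([a,b]),(800,306),interpolation=cv2.INTER_CUBIC))
E
```

```text
t: 4.18
ee_pos: [397.9, 199.1, 219.6]
orientation: [-0.136, -3.134, 0.003]
ft_force: [0.0, 0.0, -0.4]
width: 0.5
grasp_force: 0.0
near 902 180.51062850087186 [-2.61000e-01  4.81417e+02]
82.91334801856544 ((541.2904052734375, 185.8861846923828), (61.392250061035156, 156.6842041015625), 85.34712219238281)
far zmax 86.83096271574436
near 245 182.42795962565754 [-2.47000e-01  4.83532e+02]
84.62205940100762 ((542.4779663085938, 187.40576171875), (62.14970397949219, 159.73321533203125), 85.08888244628906)
far zmax 89.14780158671886
```

View pics/c1.png

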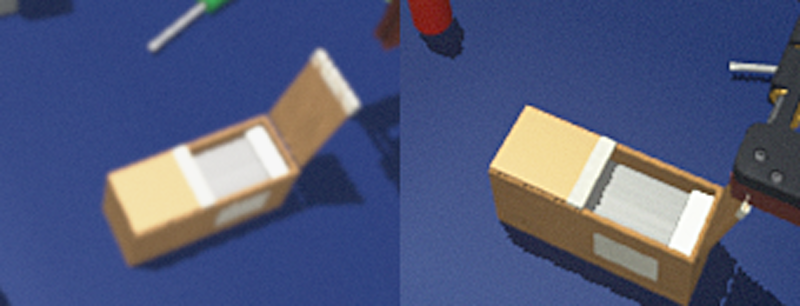

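The inner flap lies flat and the carton hasn't moved. Now the outer flap.

```bash
python3 -m creep '{"delta_pos":[[0,0,0.0214],[0,0,0.0214],[0,0,0.0214],[-0.0155,0,-0.0008],[-0.0155,0,-0.0008],[-0.0097,0,-0.001],[-0.0097,0,-0.001],[-0.0086,0,0.001],[-0.0086,0,0.001],[-0.0087,0,0.0011],[-0.0077,0,0.0039],[-0.0077,0,0.0039],[-0.0078,0,0.004],[-0.006,0,0.0063],[-0.006,0,0.0064],[-0.0059,0,0.0064],[-0.0042,0,0.0088],[-0.0042,0,0.0088],[-0.0018,0,0.0099],[-0.0018,0,0.0099]],"twist":[[0,0,0],[0,0,0],[0,0,0],[0,0,0],[0,0,0],[0,0,0],[0,0,0],[0,0,0],[0,0,0],[0,0,0],[0,0,0],[0,0,0],[0,0,0],[0,0,0],[0,0,0],[0,0,0],[0,0,0],[0,0,0],[0,0,0],[0,0,0]]}'
python3 -m creep '{"delta_pos":[[0,0,0],[0,0,0]],"twist":[[0,0,0],[0,0,0]]}'
```

```text
t: 5.95
ee_pos: [532.1, 188.5, 87.4]
orientation: [-0.137, -3.138, 0.0]
ft_force: [-6.8, 0.4, 35.4]
width: 0.8
grasp_force: 19.8
t: 6.12
ee_pos: [532.0, 188.6, 88.3]
orientation: [-0.137, -3.138, 0.0]
ft_force: [-0.9, -0.9, 5.9]
width: 0.2
grasp_force: 2.9
```

```bash
python3 -m creep '{"delta_pos":[[0,0,-0.02],[0,0,-0.03],[0,0,-0.035],[0,0,-0.04],[0.03,0,-0.03],[0.035,0,-0.03],[0.035,0,0],[0.035,0,0],[0,0,0]],"twist":[[0,0,0],[0,0,0],[0,0,0],[0,0,0],[0,0,0],[0,0,0],[0,0,0],[0,0,0],[0,0,0]]}' 1
python3 - <<'E'
from h import *
print(get_obs()['qpos'])
snap('scene','s2');snap('side','d2');snap('wrist','w2')
for t in('s2','d2','w2'):
    im,d,p=cloud(t);S=cv2.cvtColor(im,cv2.COLOR_RGB2HSV)
    m=(d>0)&(p[...,0]>440)&(p[...,0]<650)&(p[...,1]>140)&(p[...,1]<235)&(p[...,2]>74)&(p[...,2]<110)
    if m.sum()<50: print(t,m.sum());continue
    k=p[m];print(t,np.percentile(k[:,2],[5,50,95,100]),cv2.minAreaRect(k[:,:2].astype(np.float32)))
    for lo in range(460,630,20):
        q=k[(k[:,0]>lo)&(k[:,0]<lo+20)&(abs(k[:,1]-186)<18)];print(lo,len(q),np.median(q[:,2]).round(1) if len(q) else '',end='; ')
    print()
a=cv2.imread('pics/d2.png');b=cv2.imread('pics/w2.png')
cv2.imwrite('pics/c2.png',cv2.resize(np.vstack([a,b]),(480,600)))
E
```

```text
t: 6.87
ee_pos: [395.9, 199.4, 269.3]
orientation: [-0.135, -3.135, 0.002]
ft_force: [0.6, -0.8, -0.6]
width: 57.0
grasp_force: 0.0
[ 4.39263656e-01  9.07949478e-02  1.96397704e+00  8.12894129e-04
  1.09027202e+00 -1.04583122e+00]
s2 [79.11850833 85.78132038 88.91983925 91.21358108] ((539.405029296875, 186.18060302734375), (61.09246826171875, 161.0653076171875), 85.0858383178711)
460 144 87.1; 480 142 87.2; 500 153 87.3; 520 159 87.4; 540 160 87.5; 560 165 83.4; 580 163 83.3; 600 174 83.4; 620 5 82.2; 
d2 [79.96421509 88.02747334 90.91753901 93.29422746] ((542.4853515625, 187.8256072998047), (61.83384704589844, 161.31947326660156), 85.25921630859375)
460 249 89.2; 480 244 89.3; 500 241 89.3; 520 234 89.2; 540 230 89.4; 560 210 85.5; 580 225 85.2; 600 220 85.5; 620 23 85.0; 
w2 [80.01529735 87.38195904 89.03587094 90.51481624] ((540.7321166992188, 187.2126922607422), (59.926517486572266, 160.99267578125), 85.3462142944336)
460 597 88.0; 480 496 88.1; 500 475 88.0; 520 176 88.2; 540 0 ; 560 44 84.2; 580 405 83.9; 600 380 83.9; 620 6 83.0;
```

View pics/c2.png

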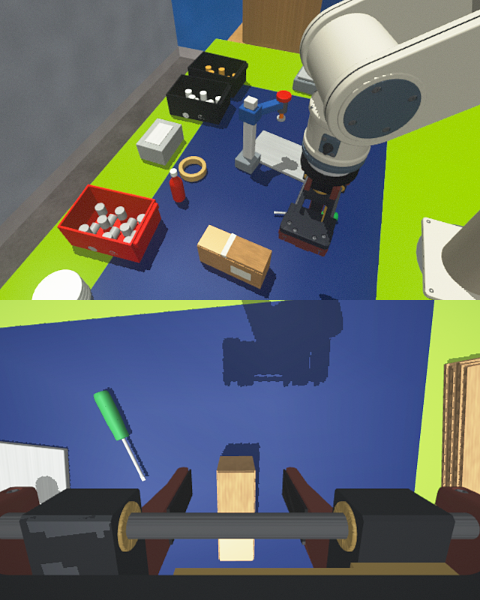

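The side view shows the carton with both flaps flat; measured tops are 88 mm (outer) and 84 mm (inner). The wrist view shows it centred between the fingers. I'll grip 25 mm off centre on the inner-flap side. Turned half round, that puts the gripper in front and the outer flap under the foot.

```bash
python3 -m creep '{"delta_pos":[[-0.0341,0,0],[-0.0341,0,0],[-0.0341,0,0],[-0.0341,0,0],[-0.0341,0.0005,0],[0,0,0.035],[0,0,0.04],[0,0,0.04],[0,0,0.04],[0,0,0.035],[0,0,0.025],[0,0,0.018],[0,0,0]],"twist":[[0,0,0],[0,0,0],[0,0,0],[0,0,0],[0,0,0],[0,0,0],[0,0,0],[0,0,0],[0,0,0],[0,0,0],[0,0,0],[0,0,0],[0,0,0]]}' 1
python3 -m creep '{"delta_pos":[[0,0,0],[0,0,0],[0,0,0],[0,0,0],[0,0,0],[0,0,0],[0,0,0],[0,0,0]],"twist":[[0,0,0],[0,0,0],[0,0,0],[0,0,0],[0,0,0],[0,0,0],[0,0,0],[0,0,0]]}' 0
```

```text
t: 8.1
ee_pos: [569.6, 184.3, 31.8]
orientation: [-0.138, -3.132, 0.004]
ft_force: [-0.4, 0.3, -1.0]
width: 88.0
grasp_force: 0.0
t: 8.77
ee_pos: [572.5, 185.7, 38.5]
orientation: [0.137, 3.136, 0.001]
ft_force: [0.1, -2.7, 6.7]
width: 60.2
grasp_force: 29.9
```

```bash
python3 -m creep '{"delta_pos":[[0,0,-0.01],[0,0,-0.02],[0,0,-0.03],[0,0,-0.04],[0,0,-0.04],[0,0,-0.02],[0,0,0],[0,0,0],[0,0,0],[0,0,0],[0,0,0],[0,0,0],[0,0,0],[0,0,0],[0,0,0],[0,0,0],[0,0,0],[0,0,0],[0,0,0]],"twist":[[0,0,0],[0,0,0],[0,0,0],[0,0,0],[0,0,0],[0,0,0],[0,0,2],[0,0,4],[0,0,6],[0,0,7],[0,0,7],[0,0,7],[0,0,7],[0,0,7],[0,0,7],[0,0,6],[0,0,4],[0,0,2],[0,0,0]]}'
python3 - <<'E'
from h import *
o=get_obs();print(R.from_rotvec(o['orientation']).as_matrix().round(3),o['ee_pos'],o['qpos'])
snap('scene','s3');snap('side','d3')
a=np.vstack([cv2.imread('pics/s3.png'),cv2.imread('pics/d3.png')])
cv2.imwrite('pics/a3.png',cv2.resize(a,(480,600)))
E
```

```text
t: 10.35
ee_pos: [570.6, 185.6, 197.1]
orientation: [-1.826, -2.556, 0.001]
ft_force: [0.5, -0.2, -3.5]
width: 60.1
grasp_force: 29.9
[[-0.324  0.946 -0.001]
 [ 0.946  0.324 -0.   ]
 [ 0.    -0.001 -1.   ]] [570.64587712 185.59185869 197.13289498] [ 2.94529007e-01  4.17166448e-01  1.70607423e+00  1.81102178e-04
  1.01932809e+00 -3.58428585e-02]
```

View pics/a3.png

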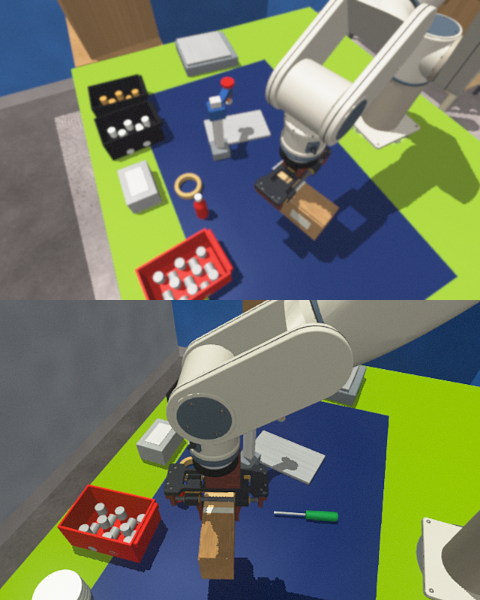

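The carton is held level, half turned, and nothing else has moved. I'll finish the turn.

```bash
python3 -m creep '{"delta_pos":[[0,0,0],[0,0,0],[0,0,0],[0,0,0],[0,0,0],[0,0,0],[0,0,0],[0,0,0],[0,0,0],[0,0,0],[0,0,0],[0,0,0],[0,0,0],[0,0,0],[0,0,0],[0,0,0],[0,0,0],[0,0,0],[0,0,0],[0,0,0]],"twist":[[0,0,2],[0,0,4],[0,0,6],[0,0,7],[0,0,7],[0,0,7],[0,0,7],[0,0,7],[0,0,7],[0,0,7],[0,0,7],[0,0,7],[0,0,7],[0,0,7],[0,0,7],[0,0,7],[0,0,7],[0,0,6],[0,0,3],[0,0,0]]}'
python3 - <<'E'
from h import *
o=get_obs();print(R.from_rotvec(o['orientation']).as_matrix().round(3),o['ee_pos'],o['qpos'])
# gauge from s0,d0,s3: edges of plate via line fits in gauge-ish frame
for t in('s0','d0','s3','d3'):
    im,d,p=cloud(t);hsv=cv2.cvtColor(im,cv2.COLOR_RGB2HSV);S=hsv[...,1].astype(int);V=hsv[...,2]
    th=np.radians(-11);gx=np.array([np.cos(th),np.sin(th)]);gy=np.array([-gx[1],gx[0]])
    q=p[...,:2]-[544.5,-202.5];X=q@gx;Y=q@gy
    k=(d>0)&(p[...,2]>6)&(p[...,2]<18)&(S<90)&(X>-160)&(X<110)&(abs(Y)<90)
    x,y=X[k],Y[k]; out=[k.sum()]
    # front edge and -y edge, +y edge
    e=[(b,x[abs(y-b)<4].min()) for b in range(-55,56,10) if (abs(y-b)<4).sum()>5];out.append(np.polyfit(*zip(*e),1).round(3))
    for f in(np.min,np.max):
        e=[(b,f(y[abs(x-b)<4])) for b in range(-130,-20,10) if (abs(x-b)<4).sum()>5];
        if e: out.append(np.polyfit(*zip(*e),1).round(3)); out.append(np.median([v for _,v in e]).round(1))
    c=(d>0)&(p[...,2]>33)&(p[...,2]<45)&(abs(X-55)<50)&(abs(Y-90)<50)
    print(t,out,'block top',c.sum(),cv2.minAreaRect(p[c][:,:2].astype(np.float32)) if c.sum()>9 else '')
E
```

```text
t: 12.12
ee_pos: [571.0, 185.6, 197.0]
orientation: [3.129, -0.275, -0.001]
ft_force: [0.1, 0.2, -3.4]
width: 60.1
grasp_force: 29.9
[[ 0.985 -0.175 -0.001]
 [-0.175 -0.985 -0.   ]
 [-0.001  0.    -1.   ]] [571.00686649 185.60790684 197.0257396 ] [2.94351823e-01 4.17660876e-01 1.70556426e+00 2.45330830e-04
 1.01905781e+00 2.04056445e+00]
s0 [np.int64(2288), array([ 1.60000e-02, -1.40279e+02]), array([-2.3000e-02, -6.9458e+01]), np.float64(-67.6), array([-7.0000e-03,  6.1448e+01]), np.float64(62.0)] block top 335 ((614.534912109375, -128.5863494873047), (60.30620193481445, 59.866798400878906), 78.4561767578125)
d0 [np.int64(3661), array([ 9.00000e-03, -1.37671e+02]), array([-7.0000e-03, -6.5955e+01]), np.float64(-65.3), array([-7.000e-03,  6.431e+01]), np.float64(64.7)] block top 396 ((617.5302124023438, -126.36155700683594), (61.444854736328125, 60.148494720458984), 78.7445297241211)
s3 [np.int64(2292), array([ 1.10000e-02, -1.40212e+02]), array([-2.9000e-02, -6.9693e+01]), np.float64(-67.3), array([-7.0000e-03,  6.1493e+01]), np.float64(62.1)] block top 332 ((614.6873168945312, -128.05465698242188), (60.458229064941406, 59.84403610229492), 78.89021301269531)
d3 [np.int64(3646), array([ 1.00000e-02, -1.37876e+02]), array([-1.3000e-02, -6.6461e+01]), np.float64(-65.6), array([-3.00e-03,  6.46e+01]), np.float64(65.0)] block top 322 ((616.5971069335938, -125.107421875), (60.09223556518555, 59.899147033691406), 82.33390045166016)
```

```bash
python3 -m creep '{"delta_pos":[[-0.01,0.005,0],[-0.022,0.01,0],[-0.022,0.01,0],[-0.022,0.01,0],[-0.022,0.01,0],[-0.022,0.01,0],[-0.0087,0.02,0],[0,0.03,0],[0,0.03,0],[0,0.03,0],[0,0.03,0],[0,0.03,0],[0,0.03,0],[0,0.03,0],[0,0.03,0],[0,0.03,0],[0,0.022,0],[0,0.0145,0],[0,0.0053,0],[0,0,0]],"twist":[[0,0,1.4],[0,0,0],[0,0,0],[0,0,0],[0,0,0],[0,0,0],[0,0,0],[0,0,0],[0,0,0],[0,0,0],[0,0,0],[0,0,0],[0,0,0],[0,0,0],[0,0,0],[0,0,0],[0,0,0],[0,0,0],[0,0,0],[0,0,0]]}'
python3 - <<'E'
from h import *
o=get_obs();print(R.from_rotvec(o['orientation']).as_matrix().round(3),o['ee_pos'],o['qpos'])
snap('scene','s4');snap('side','d4');snap('wrist','w4')
F=np.array([544.3,-203.7]);th=np.radians(-11.5);gx=np.array([np.cos(th),np.sin(th)]);gy=np.array([-gx[1],gx[0]])
print('tcp in gauge',(o['ee_pos'][:2]-F)@gx,(o['ee_pos'][:2]-F)@gy)
for t in('s4','d4'):
    im,d,p=cloud(t);hsv=cv2.cvtColor(im,cv2.COLOR_RGB2HSV);H,S,V=[hsv[...,i].astype(int) for i in range(3)]
    X=(p[...,:2]-F)@gx;Y=(p[...,:2]-F)@gy;Z=p[...,2]
    k=(d>0)&(H>8)&(H<28)&(S>50)&(X>-300)&(X<-50)&(abs(Y)<60)&(Z>130)&(Z<275)
    print(t,k.sum(),'carton X',np.percentile(X[k],[1,99]),'Y',np.percentile(Y[k],[1,99]),'Z',np.percentile(Z[k],[1,99]))
    kt=k&(X>-110)
    for a in range(-170,-60,20):
        j=k&(abs(X-a)<10)&(abs(Y)<20)&(Z>225)
        if j.sum()>5:print(a,np.median(Z[j]).round(1),end=';')
    k=(d>0)&(np.hypot(X,Y)<30)&(Z>90)&(Z<260)
    for z in range(120,245,6):
        j=k&(abs(Z-z)<3)
        if j.sum(): print('z',z,j.sum(),hsv[j].mean(0).astype(int),X[j].mean().round(),Y[j].mean().round())
a=np.vstack([cv2.imread('pics/s4.png'),cv2.imread('pics/d4.png')])
a=np.hstack([cv2.imread('pics/s4.png')[60:260,200:440],cv2.imread('pics/d4.png')[80:280,290:530]])
cv2.imwrite('pics/a4.png',cv2.resize(a,(800,333)))
E
```

```text
t: 13.78
ee_pos: [368.6, -169.1, 197.2]
orientation: [3.126, -0.313, 0.0]
ft_force: [-0.7, -0.4, -3.4]
width: 60.0
grasp_force: 29.9
[[ 0.98  -0.198  0.   ]
 [-0.198 -0.98  -0.   ]
 [ 0.     0.    -1.   ]] [ 368.62223441 -169.0668151   197.22140998] [-4.59392957e-01  1.33993294e-01  2.11201405e+00  4.27350910e-05
  8.95312473e-01  1.31081577e+00]
tcp in gauge -179.05572909168657 -1.0865997637304152
s4 2265 carton X [-222.19220058  -67.66467328] Y [-26.57752062  35.55398056] Z [161.45335317 248.34952905]
-170 242.2;-150 246.6;-130 246.6;-110 246.6;-90 246.7;-70 245.6;z 150 27 [ 83  26 136] -3.0 5.0
z 156 20 [ 37  66 145] -2.0 2.0
z 162 7 [  9 145 148] -1.0 2.0
z 168 4 [ 47 103 120] -3.0 2.0
z 174 1 [  4  83 105] -1.0 10.0
z 180 8 [109  71  88] -5.0 10.0
z 186 10 [116  61  76] -7.0 9.0
z 192 4 [116  80  81] -9.0 8.0
z 198 11 [114  85  81] -5.0 14.0
z 204 9 [112 109  86] -5.0 15.0
z 210 10 [121 108  90] -5.0 14.0
z 216 53 [119 143 157] 9.0 17.0
z 222 23 [147 159 137] 4.0 15.0
z 228 37 [ 79 185 162] 2.0 12.0
z 234 173 [ 44 195 229] -1.0 -0.0
d4 3389 carton X [-224.71196796  -67.67903894] Y [-22.7422077   38.44191038] Z [161.20657728 249.43115771]
-130 248.0;-110 247.9;-90 248.2;-70 248.1;z 150 25 [ 54  38 121] -0.0 7.0
z 156 50 [ 46  57 152] 1.0 3.0
z 162 11 [ 12 201 168] -0.0 2.0
z 168 14 [ 32 173 141] 1.0 4.0
z 174 1 [123  33  78] -10.0 0.0
z 180 20 [67 54 74] -1.0 9.0
z 186 28 [75 17 66] -4.0 8.0
z 192 17 [87 24 68] -6.0 8.0
z 198 32 [91 82 85] -4.0 11.0
z 204 30 [ 91 106  90] -2.0 14.0
z 210 32 [101 110  94] -2.0 15.0
z 216 38 [ 97 137 122] 3.0 16.0
z 222 47 [ 91 176 162] 7.0 18.0
z 228 50 [ 16 203 136] -5.0 14.0
z 234 203 [ 12 221 227] 0.0 3.0
z 240 20 [  4 226 242] 4.0 1.0
```

View pics/a4.png

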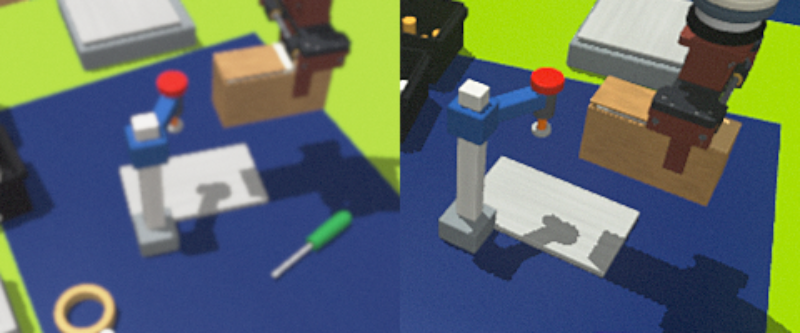

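```bash
python3 - <<'E'
from h import *
F=np.array([544.3,-203.7]);th=np.radians(-11.5);gx=np.array([np.cos(th),np.sin(th)]);gy=np.array([-gx[1],gx[0]])
for t in('s4','d4'):
    im,d,p=cloud(t)
    X=(p[...,:2]-F)@gx;Y=(p[...,:2]-F)@gy;Z=p[...,2]
    k=(d>0)&(X>-120)&(X<-64)&(abs(Y)<60)&(Z>228)&(Z<255)
    for a in(-110,-100,-90,-80): j=k&(abs(X-a)<5);print(t,a,Y[j].min().round(1),Y[j].max().round(1))
    # cap circle and disc
    hsv=cv2.cvtColor(im,cv2.COLOR_RGB2HSV);H,S=hsv[...,0],hsv[...,1]
    c=(d>0)&((H<8)|(H>172))&(S>150)&(np.hypot(X,Y)<35)&(Z>231);print('cap',np.median(Z[c]),cv2.minEnclosingCircle(np.stack([X[c],Y[c]],1).astype(np.float32)))
    c=(d>0)&(np.hypot(X,Y)<30)&(Z>140)&(Z<160);print('disc',c.sum(),np.percentile(Z[c],[2,50,98]),cv2.minEnclosingCircle(np.stack([X[c],Y[c]],1).astype(np.float32)))
E
```

```text
s4 -110 -29.0 31.5
s4 -100 -26.7 30.6
s4 -90 -28.7 31.0
s4 -80 -28.6 31.0
cap 233.9281322369975 ((-0.5563941597938538, -0.7908567786216736), 20.957090377807617)
disc 49 [148.68803074 152.73821881 159.37293194] ((-2.142373561859131, 0.23422741889953613), 12.708974838256836)
d4 -110 -25.0 34.4
d4 -100 -25.2 33.7
d4 -90 -25.5 34.4
d4 -80 -26.4 33.7
cap 235.44380760479498 ((-0.07123108953237534, 1.8980351686477661), 19.95477867126465)
disc 76 [148.56922422 154.22502342 158.56691468] ((2.0625293254852295, 0.18494375050067902), 12.703330993652344)
```

```bash
python3 -m creep '{"delta_pos":[[0,0.002,0.02],[0,0,0.035],[0,0,0.035],[0,0,0.03],[0,0,0.0145],[0,0,0],[0.01,0,0],[0.015,0,0],[0.02,0,0],[0.02,0,0],[0.02,0,0],[0.0105,0,0],[0.004,0,0],[0,0,0.004],[0,0,0.004],[0,0,0.002],[0,0,0]],"twist":[[0,0,0],[0,0,0],[0,0,0],[0,0,0],[0,0,0],[0,0,0],[0,0,0],[0,0,0],[0,0,0],[0,0,0],[0,0,0],[0,0,0],[0,0,0],[0,0,0],[0,0,0],[0,0,0],[0,0,0]]}'
python3 - <<'E'
from h import *
o=get_obs();F=np.array([544.3,-203.7]);th=np.radians(-11.5);gx=np.array([np.cos(th),np.sin(th)]);gy=np.array([-gx[1],gx[0]])
print('tcp in gauge',(o['ee_pos'][:2]-F)@gx,(o['ee_pos'][:2]-F)@gy,o['ee_pos'][2])
snap('scene','s5');snap('side','d5')
for t in('s5','d5'):
    im,d,p=cloud(t);X=(p[...,:2]-F)@gx;Y=(p[...,:2]-F)@gy;Z=p[...,2]
    j=(d>0)&(X>-40)&(X<45)&(abs(Y)<50)&(Z>85)&(Z<118);print(t,j.sum(),np.median(Z[j]),X[j].max(),Y[j].min(),Y[j].max())
a=np.hstack([cv2.imread('pics/s5.png')[60:260,200:440],cv2.imread('pics/d5.png')[80:280,290:530]])
cv2.imwrite('pics/a5.png',cv2.resize(a,(800,333)))
E
```

```text
t: 15.35
ee_pos: [464.3, -189.4, 51.8]
orientation: [-3.125, 0.313, 0.004]
ft_force: [0.1, 1.2, -4.1]
width: 59.9
grasp_force: 29.9
tcp in gauge -81.21650009480514 -1.9635180077666845 51.83093221781851
s5 400 100.64402484746029 27.90092836985103 -29.734941828438338 30.961289062216636
d5 551 102.42936874322493 33.87300202899239 -27.97952556180132 33.37948566243941
```

```bash
python3 -m creep '{"delta_pos":[[0,0,0.001],[0,0,0.001],[0,0,0]],"twist":[[0,0,0],[0,0,0],[0,0,0]]}'
```

```text
t: 15.7
ee_pos: [465.9, -190.0, 50.5]
orientation: [3.126, -0.312, -0.0]
ft_force: [-0.7, -0.0, -4.2]
width: 59.5
grasp_force: 29.9
```

View pics/a5.png

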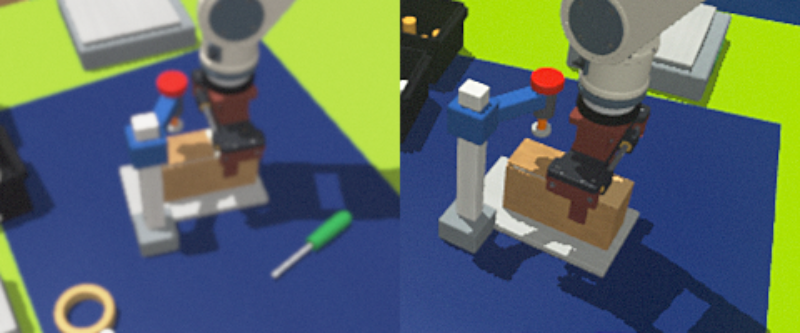

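The carton sits over the plate with its top under the foot, which is at (175,125) left and (540,130) right. The force still shows its full weight, so I'll lower it further in small steps.

```bash
python3 -m creep '{"delta_pos":[[0,0,0.001],[0,0,0.001],[0,0,0]],"twist":[[0,0,0],[0,0,0],[0,0,0]]}'
```

```text
t: 15.95
ee_pos: [466.0, -190.0, 50.4]
orientation: [3.126, -0.311, 0.0]
ft_force: [-7.5, 2.8, 21.3]
width: 59.9
grasp_force: 30.0
```

```bash
python3 -m creep '{"delta_pos":[[0,0,-0.0015],[0,0,0],[0,0,0],[0,0,0],[0,0,0]],"twist":[[0,0,0],[0,0,0],[0,0,0],[0,0,0],[0,0,0]]}' 1
python3 -m creep '{"delta_pos":[[0,0,-0.01],[0,0,-0.025],[0,0,-0.035],[0,0,-0.04],[0,0,-0.04],[0,0,-0.04],[0,0,-0.02],[0,0,-0.01],[0,0,0],[0,0,0]],"twist":[[0,0,0],[0,0,0],[0,0,0],[0,0,0],[0,0,0],[0,0,0],[0,0,0],[0,0,0],[0,0,0],[0,0,0]]}'
python3 -m creep '{"delta_pos":[[0,0,0],[0,0,0],[0,0,0],[0,0,0],[0,0,0],[0,0,0],[0,0,0],[0,0,0]],"twist":[[0,0,0],[0,0,0],[0,0,0],[0,0,0],[0,0,0],[0,0,0],[0,0,0],[0,0,0]]}' 0
cat > m.py <<'E'
from h import *
import sys
tag=sys.argv[1]
o=get_obs();F=np.array([544.3,-203.7]);th=np.radians(-11.5);gx=np.array([np.cos(th),np.sin(th)]);gy=np.array([-gx[1],gx[0]])
print('tcp in gauge',((o['ee_pos'][:2]-F)@gx).round(1),((o['ee_pos'][:2]-F)@gy).round(1),o['ee_pos'][2].round(1),o['qpos'].round(2))
for n in('scene','side'):
    t=n[:2]+tag;snap(n,t)
    im,d,p=cloud(t);X=(p[...,:2]-F)@gx;Y=(p[...,:2]-F)@gy;Z=p[...,2];ok=d>0
    j=ok&(X>-150)&(X<60)&(abs(Y)<45)&(Z>92)&(Z<106)
    print(t,'top',j.sum(),np.percentile(Z[j],[5,50,95]).round(1),cv2.minAreaRect(np.stack([X[j],Y[j]],1).astype(np.float32)))
    hsv=cv2.cvtColor(im,cv2.COLOR_RGB2HSV);H,S,V=hsv[...,0],hsv[...,1],hsv[...,2]
    N=np.hypot(X,Y)<30
    c=ok&((H<8)|(H>172))&(S>150)&N&(Z>170)
    if c.sum()>5:print('cap',c.sum(),np.percentile(Z[c],[50,95]).round(1),cv2.minEnclosingCircle(np.stack([X[c],Y[c]],1).astype(np.float32)))
    c=ok&(H>4)&(H<22)&(S>170)&(np.hypot(X,Y)<14)&(Z>108)&(Z<190)
    if c.sum():
        v,u=np.nonzero(c);print('stem',c.sum(),np.percentile(Z[c],[0,10,90,100]).round(1),u.mean().round(),v.min(),v.max(),X[c].mean().round(1),Y[c].mean().round(1))
E
python3 m.py 6
```

```text
t: 16.37
ee_pos: [466.0, -190.0, 49.9]
orientation: [-3.126, 0.312, 0.0]
ft_force: [0.3, -0.4, -0.2]
width: 87.0
grasp_force: 0.0
t: 17.2
ee_pos: [465.4, -189.7, 269.5]
orientation: [-3.126, 0.312, 0.001]
ft_force: [-0.5, -0.5, -1.3]
width: 87.7
grasp_force: 0.0
t: 17.87
ee_pos: [465.9, -190.0, 270.0]
orientation: [-3.126, 0.312, 0.0]
ft_force: [-0.0, 0.2, 0.0]
width: 37.9
grasp_force: 0.0
tcp in gauge -79.5 -2.2 270.0 [-0.41  0.19  1.85  0.    1.11  1.36]
sc6 top 885 [ 93.4  98.3 101.2] ((-50.336029052734375, -0.45147132873535156), (155.85873413085938, 60.27073287963867), 1.0786720514297485)
cap 208 [233.5 235.2] ((-0.9329891800880432, -1.2246448993682861), 20.913959503173828)
stem 2 [160.1 160.4 163.  163.3] 304.0 132 133 0.6 2.2
si6 top 1445 [ 93.8  99.7 102.9] ((-44.91650390625, 1.463521957397461), (160.8412628173828, 61.72886276245117), 0.1036032885313034)
cap 257 [234.8 236.7] ((-0.32668229937553406, 2.5914294719696045), 20.25141716003418)
stem 27 [152.4 155.2 168.9 173.7] 375.0 151 157 -0.4 2.7
```

```bash
python3 -m creep '{"delta_pos":[[0.015,-0.0027,0],[0.025,0,0],[0.025,0,0],[0.0145,0,0],[0,0,0],[0,0,0.015],[0,0,0.01],[0,0,0.005],[0,0,0]],"twist":[[0,0,0],[0,0,0],[0,0,0],[0,0,0],[0,0,0],[0,0,0],[0,0,0],[0,0,0],[0,0,0]]}'
python3 -m creep '{"delta_pos":[[0,0,0.003],[0,0,0.003],[0,0,0.003]],"twist":[[0,0,0],[0,0,0],[0,0,0]]}'
python3 -m creep '{"delta_pos":[[0,0,0.005],[0,0,0.005],[0,0,0.005],[0,0,0.005]],"twist":[[0,0,0],[0,0,0],[0,0,0],[0,0,0]]}'
```

```text
t: 18.72
ee_pos: [542.9, -202.5, 238.5]
orientation: [-3.125, 0.312, 0.005]
ft_force: [0.0, -0.8, 0.3]
width: 0.6
grasp_force: 0.0
t: 18.97
ee_pos: [544.5, -203.2, 231.9]
orientation: [3.126, -0.312, 0.002]
ft_force: [-2.1, 0.5, 6.9]
width: 0.6
grasp_force: 3.4
t: 19.3
ee_pos: [544.6, -203.2, 212.0]
orientation: [3.126, -0.312, 0.002]
ft_force: [-2.9, 0.7, 6.8]
width: 0.7
grasp_force: 3.6
```

```bash
python3 -m creep '{"delta_pos":[[0,0,0.004],[0,0,0.004],[0,0,0.004]],"twist":[[0,0,0],[0,0,0],[0,0,0]]}'
for i in 1; do python3 m.py 7;done
python3 -m creep '{"delta_pos":[[0,0,0.002],[0,0,0.002]],"twist":[[0,0,0],[0,0,0]]}' | grep -E 'ee_pos|ft'
python3 -m creep '{"delta_pos":[[0,0,0.002]],"twist":[[0,0,0]]}' | grep -E 'ee_pos|ft'
python3 -m creep '{"delta_pos":[[0,0,0.002]],"twist":[[0,0,0]]}' | grep -E 'ee_pos|ft'
```

```text
t: 19.55
ee_pos: [544.6, -203.2, 200.0]
orientation: [3.126, -0.312, 0.002]
ft_force: [-3.4, 0.3, 6.2]
width: 0.1
grasp_force: 3.5
tcp in gauge 0.2 0.5 200.0 [-0.38  0.39  1.75 -0.    1.01  1.39]
sc7 top 817 [ 93.5  98.1 101.3] ((-56.90093994140625, -1.2266769409179688), (143.5313262939453, 62.070655822753906), 1.6598042249679565)
cap 123 [198.5 204.5] ((1.2016947269439697, 1.7521284818649292), 19.532207489013672)
stem 1 [127.9 127.9 127.9 127.9] 305.0 143 143 -0.3 4.6
si7 top 1359 [ 93.9  99.6 103. ] ((-45.313323974609375, 1.5720748901367188), (160.26466369628906, 61.486934661865234), 1.0513927936553955)
cap 173 [198.7 201.9] ((0.03263523429632187, 1.9142378568649292), 20.45725440979004)
stem 22 [121.  121.5 133.6 135.1] 373.0 164 169 -0.7 2.9
ee_pos: [544.6, -203.2, 195.9]
ft_force: [-2.8, 0.5, 7.0]
ee_pos: [544.6, -203.2, 193.9]
ft_force: [-1.9, 0.6, 6.1]
ee_pos: [544.6, -203.2, 191.9]
ft_force: [-2.7, 1.3, 6.3]
```

```bash
python3 -m creep '{"delta_pos":[[0,0,0.0015]],"twist":[[0,0,0]]}' | grep -E 'ee_pos|ft'
python3 -m creep '{"delta_pos":[[0,0,0.0015]],"twist":[[0,0,0]]}' | grep -E 'ee_pos|ft'
python3 -m creep '{"delta_pos":[[0,0,0.0015]],"twist":[[0,0,0]]}' | grep -E 'ee_pos|ft'
python3 -m creep '{"delta_pos":[[0,0,0.0015]],"twist":[[0,0,0]]}' | grep -E 'ee_pos|ft'
python3 m.py 8 | grep -E 'stem|cap'
```

```text
ee_pos: [544.6, -203.2, 190.3]
ft_force: [-2.2, 1.2, 6.9]
ee_pos: [544.6, -203.2, 188.9]
ft_force: [-3.4, -0.1, 6.0]
ee_pos: [544.6, -203.2, 187.5]
ft_force: [-2.7, 0.9, 9.2]
ee_pos: [544.6, -203.2, 186.1]
ft_force: [-2.5, 1.1, 8.6]
cap 118 [184.5 190.3] ((0.6921080350875854, 0.867414653301239), 19.608184814453125)
cap 170 [185.3 188.7] ((0.6064489483833313, 1.6521165370941162), 20.563385009765625)
stem 18 [109.7 110.3 120.4 121.4] 372.0 169 173 -0.6 3.5
```

There's a clear force step, about 6.5 to 9 N, at TCP z ≈ 188.2, which is the foot touching. Target is z ≈ 180.7.

```bash
python3 -m creep '{"delta_pos":[[0,0,0.0013],[0,0,0.0013],[0,0,0.0013],[0,0,0.0013],[0,0,0]],"twist":[[0,0,0],[0,0,0],[0,0,0],[0,0,0],[0,0,0]]}'
python3 m.py 9 | grep -E 'stem|cap'
```

```text
t: 20.83
ee_pos: [544.6, -203.2, 180.9]
orientation: [3.126, -0.312, 0.001]
ft_force: [-1.8, -0.1, 6.8]
width: 0.4
grasp_force: 3.5
cap 116 [179.4 184.5] ((1.4340739250183105, 2.7221384048461914), 19.239425659179688)
cap 166 [180.6 183.7] ((0.1617986410856247, 1.7123541831970215), 20.256383895874023)
stem 11 [109.4 109.6 115.9 115.9] 372.0 170 173 -0.9 3.8
```

```bash
python3 -m creep '{"delta_pos":[[0,0,-0.002],[0,0,-0.01],[0,0,-0.03],[0,0,-0.04],[0,0,-0.03],[-0.02,0,0],[-0.03,0,0],[-0.04,0,0],[-0.04,0,0],[-0.03,0,0],[-0.02,0,0],[0,0,0]],"twist":[[0,0,0],[0,0,0],[0,0,0],[0,0,0],[0,0,0],[0,0,0],[0,0,0],[0,0,0],[0,0,0],[0,0,0],[0,0,0],[0,0,0]]}'
python3 m.py 10
python3 - <<'E'
import cv2,numpy as np
a=np.hstack([cv2.imread('pics/sc10.png')[60:260,200:440],cv2.imread('pics/si10.png')[120:260,320:488]] if 0 else [cv2.resize(cv2.imread('pics/sc10.png'),(0,0),fx=.6,fy=.6)[:,:],cv2.resize(cv2.imread('pics/si10.png')[130:250,320:500],(360,240),interpolation=cv2.INTER_CUBIC)])
cv2.imwrite('pics/a10.png',a)
E
```

```text
t: 21.93
ee_pos: [364.6, -166.4, 292.2]
orientation: [-3.126, 0.313, 0.001]
ft_force: [0.4, -0.4, 0.6]
width: 0.5
grasp_force: 0.0
tcp in gauge -183.5 0.7 292.2 [-0.46 -0.01  2.02 -0.    1.14  1.31]
sc10 top 804 [ 93.5  97.9 101.7] ((-56.12498474121094, -1.0481910705566406), (145.652099609375, 62.08666229248047), 1.0000261068344116)
cap 185 [179.5 181.8] ((0.5790419578552246, -0.2499367892742157), 20.61324119567871)
si10 top 1321 [ 93.7  99.2 102.9] ((-45.092124938964844, 0.6770534515380859), (160.58602905273438, 62.390586853027344), 0.987221360206604)
cap 253 [181.2 183.2] ((0.5110254883766174, -0.24903465807437897), 21.871170043945312)
stem 12 [108.  108.8 114.7 116.1] 372.0 170 173 -0.7 2.9
```

View pics/a10.png

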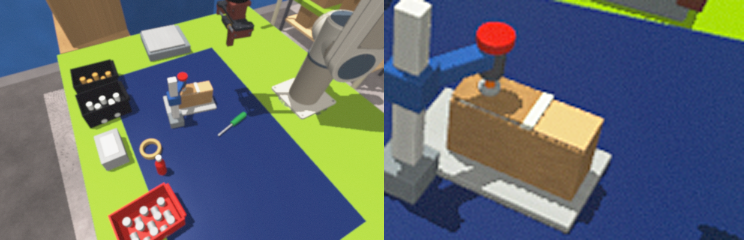

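The carton stands on the plate with both flaps shut and the foot on its outer flap (490,88), with a short orange stem still showing. The head stayed where it was left, and the tape, bottle and screwdriver are undisturbed. Handing in.

```bash
python3 -c "
from workcell import close_job
print(close_job())"
```

```text
the job is handed in; nothing more can be done
None
```

The job is handed in at about 22 s: the carton is closed inner flap first, it stands on the gauge plate, and the foot rests on the outer flap pressed in about 7 mm of its 15 mm travel (worked out from head travel after contact).

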